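# Put the stock feeder into its slowest gear

## Task

The wood feeder over the router fence was left on its fast side: with closed fingers, push its gear lever through the H-gate into the slowest gear, the slot marked with one dot (motor side, the end nearest the robot), fully home, and come away. Do not take the lever or its knob between the fingers, do not force it, and leave the loupe, chisel and glue bottle where they are.

Things in the scene. Friction and masses are not known exactly. Their poses are not given: they have to be found in the camera images.
- feeder: Green three-wheel wood feeder on a low column stand, fixed over an oak rail and fence. Origin on the bench below the gate's centre; x points away from the robot, y along the feeder to its finned motor, z up; yaw within 0.35 rad. Gear case x -65..65, y -110..310, top z 190 mm; motor and its switch box beyond y 310, up to z 245. Apart from them and the lever nothing on it rises above the gate plate.
- gate_centre (a point): Centre of the H-gate, on the top face (z 226.5 mm) of the 108 x 98 mm aluminium plate. Two channels along the feeder's x at y = +15 mm (motor side) and y = -15 mm, 13.5 mm wide; one cross slot along y, 16 mm wide with rounded corners, joins them at the centre. Black dots mark the slot ends: 1 = motor side, robot's end; 2 = motor side, far end; 3 = other side, robot's end; 4 = other side, far end.
- lever: Gear lever: 10 mm round steel stem with a black ball knob, 32 mm diameter. Origin at the knob's centre, z along the stem, upwards. The stem pivots 145 mm below the knob's centre, 63 mm under gate_centre; knob centre 296 to 309 mm above the bench, moving 36 mm to each side and 43 mm fore and aft. About 4 N at the knob moves it, more when fast; no spring or detent: it stays where left.
- gear_cross (a joint): Sideways lean of the lever (rad): +0.25 leans along the feeder's +y against the outer wall of the motor-side channel, -0.25 the other channel, 0 upright. Inside a channel it stays beyond 0.2 in size.
- gear_fore (a joint): Fore-and-aft lean of the lever (rad): +0.30 fully home at the robot's end (knob towards the feeder's -x), -0.30 fully home at the far end, 0 neutral, in line with the cross slot. It can cross when within about 0.1 of 0. At the start it stands anywhere along the channel away from the motor, in gear or part way out.
- loupe: Steel loupe, 32 mm diameter, 50 mm tall, standing on the gear case between the gate and the motor, 120 mm or more from the gate's centre. Origin under its centre. To be left alone.
- chisel: Wood-handled chisel, 290 mm long, 32 mm high, lying on the bench on the robot's side of the feeder. Origin on the bench near the middle of its length, x along the blade. To be left alone.
- glue: White glue bottle, 60 mm diameter, 170 mm tall, standing on the bench on the robot's side of the feeder. Origin under its centre. To be left alone.

How it is judged:
By the outcome, as a careful person would: the job done as asked, in the order asked, and still so for the second after the job is handed in, with the robot touching nothing.
It also fails if it takes over 53 s, if anything falls off the work surface, if the arm or the gripper's body presses on something with over 40 N, if the wrist force passes 120 N, or if a joint passes its speed limit or range.

## Robot

A 6-joint arm with a two-finger parallel gripper is mounted at the origin on the work surface. World frame = base frame: x ahead of the robot, y to its left, z up, the work surface at z = 0. Lengths are in m, angles in rad, forces in N, time in s.
With the tool pointing down it reaches from about 0.3 to 0.775 m from the base axis. Payload 14.6 kg.
Tool frame: the origin (TCP) lies at the very end of the fingers, on their centre line; the grasp point (between the pads) lies 19 mm behind it; y points along the fingers, x is the direction in which the jaws open and shut, and the axes are right-handed (so a half turn about y gives the same grasp; the last joint's range is limited). The gripper opens to 94 mm and grips with 3 to 60 N. Pads are 16 mm wide; open, the fingers measure 119 mm over their backs; the gripper's body (75 mm by 177 mm) begins 78 mm behind the grasp point.
Start: joints at [-1.34, 0.3, 1.521, -0, 1.321, -0.067], TCP at [0.161, -0.526, 0.205] pointing down, gripper open.
Joint ranges: [-3.03, 3.03], [-0.79, 2.21], [0.23, 2.52], [-1.04, 4.18], [0, 3.07], [-2.55, 2.55]. Speed limits (rad/s): [2.22, 2.22, 2.57, 3.14, 3.14, 3.14].

## Interface

Orientations are given as [roll, pitch, yaw] about the fixed x, y, z axes, in that order (R = Rz(yaw) Ry(pitch) Rx(roll)).
In Python, from station import * gives the robot as it stands.
- The arm moves only by the tool send_rows, never from a script. Its argument "series" is text: rows parted by semicolons, each of 7 numbers parted by spaces: the turn, a rotation vector about the tool's x, y, z in units of 5 degrees (1.0 is 5 degrees), then the shift along the tool's x, y, z in cm, then the opening, from -1 (shut) to 1 (fully open). A call has exactly 10 rows; each row is the pose to reach, as a shift and turn from the pose commanded when the call began, along the tool's axes at that moment; what a row does not reach only later rows make up. A row lasts 1/12 s, in which the tool goes at most 41.7 mm and 7.16 degrees, less where a joint would pass 70% of its speed; a pose out of reach is approached as far as the arm can. A call with a gripper value outside its range is refused whole. The fingers move at their own pace and stop on an object; "newtons" is the grip in N (left out, the last holds). Time passes only in rows, so rows that repeat a pose let the fingers close, or fill a call up. It gives the time, the measured TCP pose, the force and the opening at its end, in the units of the state.
- get_obs(): the state, without advancing time (a new reading comes with each control period).
- camera(name): name is "side" or "top" or "wrist"; returns the picture (384x512x3 uint8, red, green, blue); there is no depth.
- camera_info(name): a dict with "K" (3x3 intrinsics, pixels), "R" (3x3) and "t" (3): a world point X has camera coordinates R X + t; the wrist camera has in their place "mount" (4x4, takes a point from camera to tool coordinates, whose origin is the TCP and whose axes are the tool frame's). Camera axes: x right, y down, z forward; pixel columns grow to the right and rows downward; lengths in m; the calibration is good to about 2 mm. A picture is of the moment at which its call begins: read the wrist's pose just before it. camera_info takes no time and is no camera call.
- hand_in(): hands the job in, once; it reports no verdict.
The state is a dict: "time_s": time; "qpos": joint angles; "joint_vel": joint speeds; "tau": joint torques, N m; "ee_pos": TCP position; "eef_rot": TCP orientation; "force": force on the tool from outside, world axes, zero at the start; "moment": the same for the moment, N m; "grip_width": finger opening in m.
Only numpy, scipy, OpenCV 4.12 (cv2) and the standard library are available. Lean on these libraries where they do the work, as an engineer would, in place of code of your own. Each camera call takes 0.05 s, during which the arm holds its last target. There are 200 camera calls.

## Working session

There is one attempt and no reset: what is moved stays moved. The work goes in short steps, Python scripts to look and compute and a tool call to move; the robot and the scene stay as the last step left them, time stands still between calls to the robot, and variables do not carry over. Pictures are saved under pics/ and viewed, on a budget of 10 in all, crops included, one or two more only if the job needs it, and the job is handed in when it is done.

Besides the shell and the picture viewer there is one more tool, called after ">>>" in YAML: its name, and indented under it one key for each argument. send_rows: Moves the arm, as the interface text tells. Its arguments: {"type":"object","properties":{"series":{"type":"string"},"newtons":{"type":"number"}},"required":["series"]}

```bash
mkdir -p pics; python3 - <<'E'
from station import *
import cv2,numpy as np
o=get_obs();print(o)
for n in("top","side"):
    cv2.imwrite(f"pics/{n}0.png",cv2.resize(camera(n)[:,:,::-1],(800,600),interpolation=cv2.INTER_CUBIC)); print(n,camera_info(n))
print(camera_info("wrist"))
E
```

```text
{'time_s': 0.0, 'qpos': array([-1.33959934e+00,  3.00464270e-01,  1.52160032e+00,  1.74326259e-05,
        1.32071797e+00, -6.65817733e-02]), 'joint_vel': array([-0.00049894, -0.0007031 ,  0.00148205, -0.00127859,  0.00046677,
       -0.00121708]), 'tau': array([-6.69790079e-04, -5.31799257e+01, -3.52739882e+01,  7.07957265e-02,
        2.43414275e-02, -1.22065353e-04]), 'ee_pos': array([ 0.16131644, -0.52552242,  0.20488195]), 'eef_rot': array([-1.57070031e+00,  1.18614231e-03, -1.27302183e+00]), 'force': array([-0.14422699,  0.48093331,  0.45872587]), 'moment': array([ 0.0248016 ,  0.04196713, -0.04031103]), 'grip_width': 0.09410297588483413}
top {'K': array([[392.1712697 ,   0.        , 257.84433034],
       [  0.        , 392.1712697 , 186.58274448],
       [  0.        ,   0.        ,   1.        ]]), 'R': array([[ 0.00931643, -0.99987175, -0.01302622],
       [-0.98715584, -0.00711867, -0.15960161],
       [ 0.15948841,  0.01434583, -0.98709556]]), 't': array([-0.018387  ,  0.52975068,  0.93366872])}
side {'K': array([[437.45395663,   0.        , 254.97851208],
       [  0.        , 437.45395663, 193.13300273],
       [  0.        ,   0.        ,   1.        ]]), 'R': array([[ 0.99822844, -0.05437377,  0.02415529],
       [-0.01380971, -0.60663908, -0.79485742],
       [ 0.05787294,  0.7931157 , -0.60631527]]), 't': array([-0.48407306,  0.1526341 ,  1.05190129])}
{'K': array([[279.33367655,   0.        , 254.5823082 ],
       [  0.        , 279.33367655, 190.82302926],
       [  0.        ,   0.        ,   1.        ]]), 'mount': array([[ 9.99999798e-01, -6.16862784e-04, -1.50760406e-04,
        -5.09307950e-04],
       [-2.85091356e-05, -2.80783082e-01,  9.59771254e-01,
        -1.79273410e-01],
       [-6.34378139e-04, -9.59771056e-01, -2.80783043e-01,
         7.96127085e-02],
       [ 0.00000000e+00,  0.00000000e+00,  0.00000000e+00,
         1.00000000e+00]])}
```

View pics/top0.png

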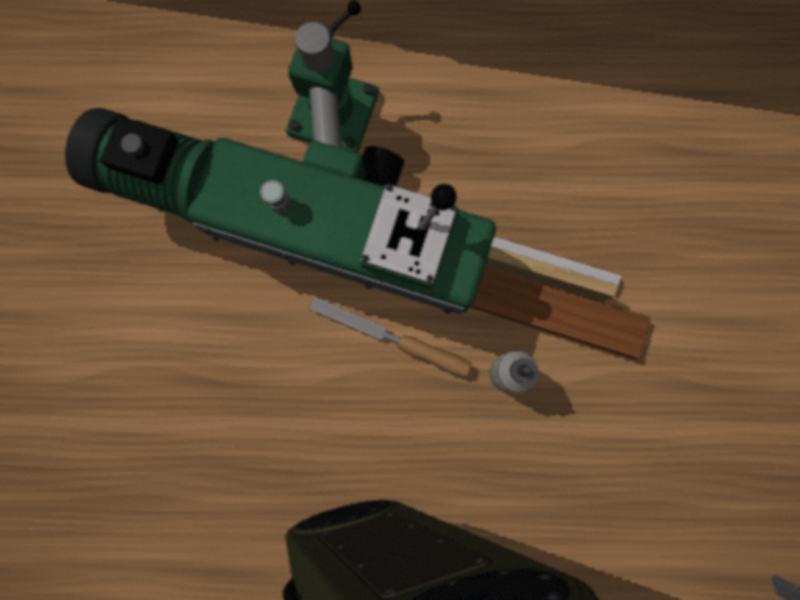

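View pics/side0.png

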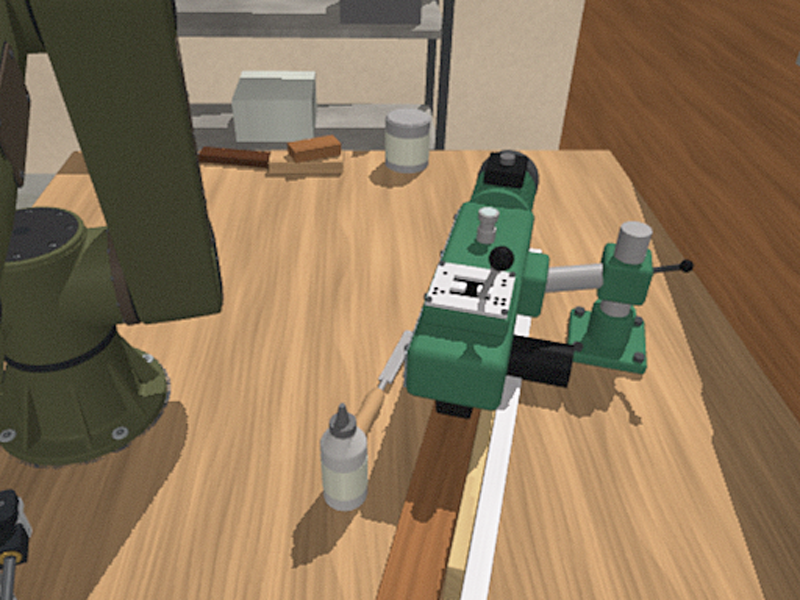

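```bash
python3 - <<'E'
from station import *
import cv2,numpy as np
a=camera("top")[105:195,220:320,::-1]; b=camera("side")[145:215,260:350,::-1]
A=cv2.resize(a,None,fx=5,fy=5,interpolation=cv2.INTER_CUBIC)
cv2.imwrite("pics/crop.png",A)
E
cat > h.py <<'E'
from station import *
import numpy as np
def ray(n,u,v,z):
    c=camera_info(n);R,t,K=c["R"],c["t"],c["K"]
    o=-R.T@t;d=R.T@np.linalg.solve(K,[u,v,1]);return o+d*(z-o[2])/d[2]
E
```

```text
(no output)
```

View pics/crop.png

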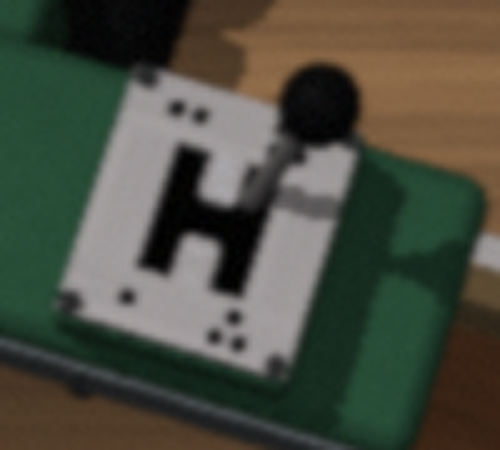

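```bash
python3 - <<'E'
from h import *
f=lambda p,z:ray("top",220+(p[0]-2)/5,105+(p[1]-2)/5,z)
P=[f(p,.2265) for p in((133,66),(58,309),(288,381),(363,138))]
C=np.mean(P,0);e=(P[0]+P[3]-P[1]-P[2])/2;w=(P[0]+P[1]-P[2]-P[3])/2
print(C,np.linalg.norm(e),np.arctan2(e[1],e[0]),np.linalg.norm(w),np.arctan2(-w[0],w[1]))
y=(np.arctan2(e[1],e[0])+np.arctan2(-w[0],w[1]))/2
H=f((210,220),.2265);print(H)
R=np.array([[np.cos(y),-np.sin(y)],[np.sin(y),np.cos(y)]])
for z in(.296,.3,.305): 
    k=f((319,104),z);print(z,k,R.T@(k[:2]-H[:2]))
# side view check of knob (501,258)/1.5625
for z in(.296,.3,.305):
    k=ray("side",501/1.5625,258/1.5625,z);print(k,R.T@(k[:2]-H[:2]))
print(ray("side",471/1.5625,289/1.5625,.2265))
# loupe
l=ray("top",272/1.5625,188/1.5625,.24);print("loupe",R.T@(l[:2]-H[:2]))
E
```

```text
[ 0.57798048 -0.02381338  0.2265    ] 0.1066894462307608 -0.28378055583637307 0.0988700914571198 -0.3055694155888564
[ 0.57888771 -0.0236285   0.2265    ]
0.296 [ 0.60575562 -0.06464507  0.296     ] [ 0.03762222 -0.0314454 ]
0.3 [ 0.604451   -0.06443865  0.3       ] [ 0.03631388 -0.03162677]
0.305 [ 0.60282023 -0.06418061  0.305     ] [ 0.03467845 -0.03185348]
[ 0.60393284 -0.05914936  0.296     ] [ 0.03428189 -0.02671596]
[ 0.60242074 -0.06512121  0.3       ] [ 0.03456936 -0.03286956]
[ 0.60053061 -0.07258602  0.305     ] [ 0.0349287  -0.04056156]
[ 0.57616635 -0.02981945  0.2265    ]
loupe [0.00044691 0.18711852]
```

>>> send_rows:
  series: "0 -1 0 0 -4 0 -1; 0 -2 0 0 -8 0 -1; 0 -3 0 0 -12 0 -1; 0 -4.2 0 0 -16 0 -1; 0 -5.4 0 -1 -17 2 -1; 0 -6.6 0 -2.5 -17 5 -1; 0 -7.8 0 -4 -17 8.3 -1; 0 -9 0 -5.5 -17 11.4 -1; 0 -10.2 0 -7 -17 14.5 -1; 0 -11.2 0 -8.7 -17 18 -1"
  newtons: 10

```text
time_s: 1.03
ee_pos: [0.3086, -0.3887, 0.3753]
eef_rot: [-1.571, 0.0, -0.291]
force: [0.8, -0.8, -0.3]
grip_width: 0.0307
```

>>> send_rows:
  series: "0 0 0 2 0 3.4 -1; 0 0 0 4 0 6.8 -1; 0 0 0 6 0 10.2 -1; 0 0 0 8 0 13.6 -1; 0 0 0 10 0 17 -1; 0 0 0 12 0 20.4 -1; 0 0 0 14 0 23.8 -1; 0 0 0 16 0 27.2 -1; 0 0 0 18 0 30.6 -1; 0 0 0 20 0 34 -1"

```text
time_s: 1.87
ee_pos: [0.5994, -0.1211, 0.3753]
eef_rot: [-1.571, 0.0, -0.295]
force: [1.0, -1.5, 0.1]
grip_width: 0.0005
```

```bash
cat >> h.py <<'E'
G=np.array([.578,-.024]);Y=-.2956;RF=np.array([[np.cos(Y),-np.sin(Y)],[np.sin(Y),np.cos(Y)]])
def st():
    o=get_obs();p=o["ee_pos"];print("feeder xy cm",(RF.T@(p[:2]-G)*100).round(2),"z",p[2].round(4),"rpy",o["eef_rot"].round(3),"F feeder",(RF.T@o["force"][:2]).round(1),o["force"][2].round(1),"t",o["time_s"],"w",o["grip_width"].round(4),"q",o["qpos"].round(2))
E
python3 -c "
from h import *
st()"
```

```text
Traceback (most recent call last):
  File "h.py", line 8, in st
    o=get_obs();p=o["ee_pos"];print("feeder xy cm",(RF.T@(p[:2]-G)*100).round(2),"z",p[2].round(4),"rpy",o["eef_rot"].round(3),"F feeder",(RF.T@o["force"][:2]).round(1),o["force"][2].round(1),"t",o["time_s"],"w",o["grip_width"].round(4),"q",o["qpos"].round(2))
                                                                                                                                                                                                                    ^^^^^^^^^^^^^^^^^^^^^
AttributeError: 'float' object has no attribute 'round'
```

>>> send_rows:
  series: "0 0 0 1.2 0 1.8 -1; 0 0 0 2.4 0 3.6 -1; 0 0 0 3.2 0 5.6 -1; 0 0 0 3.2 0 5.6 -1; 0 0 0 3.2 2.5 5.6 -1; 0 0 0 3.2 5 5.6 -1; 0 0 0 3.2 7.5 5.6 -1; 0 0 0 3.2 9.5 5.6 -1; 0 0 0 3.2 10.3 5.6 -1; 0 0 0 3.2 10.3 5.6 -1"

```text
time_s: 2.7
ee_pos: [0.6445, -0.0789, 0.2708]
eef_rot: [-1.571, 0.003, -0.296]
force: [-0.3, 0.5, -0.6]
grip_width: 0.0003
```

```bash
sed -i 's/o\["grip_width"\].round(4)/o["grip_width"]/' h.py; python3 - <<'E'
from h import *
import cv2
st()
cv2.imwrite("pics/w1.png",camera("wrist")[:,:,::-1])
E
```

```text
feeder xy cm [ 7.96 -3.31] z 0.2708 rpy [-1.571  0.003 -0.296] F feeder [-0.4  0.4] -0.6 t 2.7 w 0.00025481420257270445 q [-0.18  0.5   1.1  -0.    1.55  0.12]
```

View pics/w1.png

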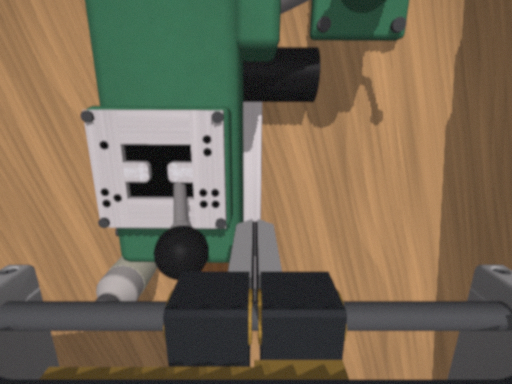

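>>> send_rows:
  series: "0 0 0 -0.8 0 0 -1; 0 0 0 -1.4 0 0 -1; 0 0 0 -1.9 0 0 -1; 0 0 0 -2.4 0 0 -1; 0 0 0 -2.9 0 0 -1; 0 0 0 -3.4 0 0 -1; 0 0 0 -3.9 0 0 -1; 0 0 0 -4.4 0 0 -1; 0 0 0 -4.8 0 0 -1; 0 0 0 -5.1 0 0 -1"

```text
time_s: 3.58
ee_pos: [0.5968, -0.0639, 0.2744]
eef_rot: [-1.571, -0.004, -0.296]
force: [3.6, -2.3, 4.8]
grip_width: 0.0003
```

```bash
python3 - <<'E'
from h import *
import cv2
st()
cv2.imwrite("pics/w2.png",camera("wrist")[:,:,::-1])
E
```

```text
feeder xy cm [ 2.96 -3.27] z 0.2744 rpy [-1.571 -0.004 -0.296] F feeder [ 4.2 -1.2] 4.8 t 3.5833 w 0.0002963043757919497 q [-0.17  0.37  1.27 -0.    1.5   0.13]
```

View pics/w2.png

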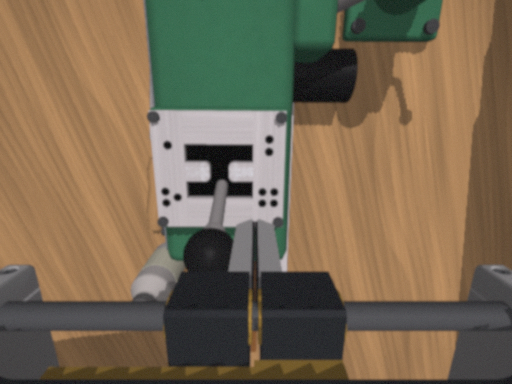

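```bash
cat >> h.py <<'E'
from scipy.spatial.transform import Rotation as Rot
def wr(u,v,z):
    o=get_obs();c=camera_info("wrist");M=c["mount"];T=np.eye(4);T[:3,:3]=Rot.from_euler("xyz",o["eef_rot"]).as_matrix();T[:3,3]=o["ee_pos"];M=T@M
    d=M[:3,:3]@np.linalg.solve(c["K"],[u,v,1]);p=M[:3,3];p=p+d*(z-p[2])/d[2];return (RF.T@(p[:2]-G)*100).round(2)
E
python3 - <<'E'
from h import *
print("knob",wr(208,252,.302),"gatecentre",wr(220,171,.2265),"plate corners",[wr(*p,.2265) for p in((148,111),(288,111),(158,228),(284,228))],"stem",wr(221,187,.2265))
E
```

```text
knob [-0.13 -3.43] gatecentre [-0.16 -0.08] plate corners [array([-5.61,  4.71]), array([5.32, 4.7 ]), array([-5.79, -5.19]), array([ 5.29, -5.21])] stem [-0.13 -1.45]
```

>>> send_rows:
  series: "0 0 0 1.2 0 0 -1; 0 0 0 1.4 0 -1.5 -1; 0 0 0 1.4 0 -3.5 -1; 0 0 0 1.4 0 -4.5 -1; 0 0 0 0 0 -4.5 -1; 0 0 0 -1.5 0 -4.5 -1; 0 0 0 -3 0 -4.5 -1; 0 0 0 -3 0 -4.5 -1; 0 0 0 -3 0 -4.2 -1; 0 0 0 -3 0 -3.8 -1"

```text
time_s: 4.47
ee_pos: [0.5571, -0.0915, 0.2726]
eef_rot: [-1.571, -0.0, -0.296]
force: [-0.1, 0.4, -0.1]
grip_width: 0.0006
```

>>> send_rows:
  series: "0 0 0 0 0 0.8 -1; 0 0 0 0 0 1.4 -1; 0 0 0 0 0 2 -1; 0 0 0 0 0 2.6 -1; 0 0 0 0 0 3.2 -1; 0 0 0 0 0 3.8 -1; 0 0 0 0 0 4.4 -1; 0 0 0 0 0 5 -1; 0 0 0 0 0 5.6 -1; 0 0 0 0 0 6.2 -1"

```text
time_s: 5.3
ee_pos: [0.5753, -0.0318, 0.2728]
eef_rot: [-1.572, -0.001, -0.296]
force: [-1.0, -3.6, 4.2]
grip_width: 0.0004
```

```bash
python3 - <<'E'
from h import *
import cv2
st()
cv2.imwrite("pics/w3.png",camera("wrist")[:,:,::-1])
E
```

```text
feeder xy cm [-0.03 -0.82] z 0.2728 rpy [-1.572e+00 -1.000e-03 -2.960e-01] F feeder [ 0.1 -3.7] 4.2 t 5.3 w 0.00044261382035019843 q [-0.12  0.32  1.34 -0.    1.48  0.18]
```

View pics/w3.png

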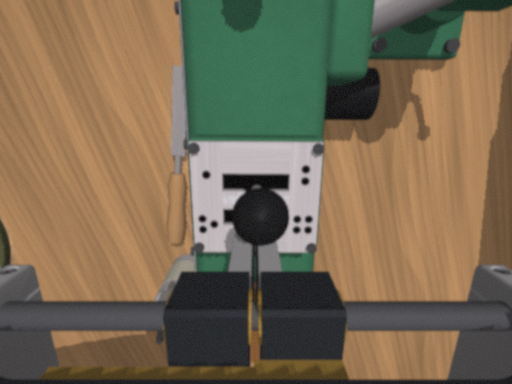

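>>> send_rows:
  series: "0 0 0 0 0 0.3 -1; 0 0 0 0 0 0.6 -1; 0 0 0 0 0 0.8 -1; 0 0 0 0 0 1 -1; 0 0 0 0 0 1.15 -1; 0 0 0 0 0 1.3 -1; 0 0 0 0 0 1.4 -1; 0 0 0 0 0 1.5 -1; 0 0 0 0 0 1.55 -1; 0 0 0 0 0 1.55 -1"

```text
time_s: 6.18
ee_pos: [0.5792, -0.0171, 0.2722]
eef_rot: [-1.571, 0.001, -0.296]
force: [-0.6, -2.4, -2.4]
grip_width: 0.0007
```

```bash
python3 - <<'E'
from h import *
import cv2
st()
cv2.imwrite("pics/w4.png",camera("wrist")[:,:,::-1])
E
```

```text
feeder xy cm [-0.09  0.7 ] z 0.2722 rpy [-1.571e+00  1.000e-03 -2.960e-01] F feeder [ 0.1 -2.5] -2.4 t 6.1833 w 0.0006834295226218568 q [-0.09  0.33  1.33  0.    1.48  0.2 ]
```

View pics/w4.png

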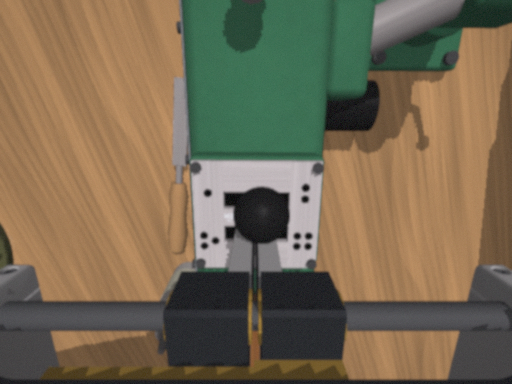

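```bash
python3 - <<'E'
from h import *
print(wr(261,214,.303),"plate",[wr(*p,.2265) for p in((191,161),(324,161),(193,268))])
E
```

```text
[0.05 3.08] plate [array([-5.5 ,  4.75]), array([5.33, 4.74]), array([-5.95, -5.12])]
```

>>> send_rows:
  series: "0 0 0 0 0 0.05 -1; 0 0 0 0 0 0.1 -1; 0 0 0 0 0 0.15 -1; 0 0 0 0 0 0.2 -1; 0 0 0 0 0 0.25 -1; 0 0 0 0 0 0.3 -1; 0 0 0 0 0 0.3 -1; 0 0 0 0 0 0.3 -1; 0 0 0 0 0 0.3 -1; 0 0 0 0 0 0.3 -1"

```text
time_s: 7.07
ee_pos: [0.5802, -0.0143, 0.2725]
eef_rot: [-1.571, -0.0, -0.296]
force: [-0.6, -2.2, -2.1]
grip_width: 0.0
```

>>> send_rows:
  series: "0 0 0 0 0 -1 -1; 0 0 0 0 0 -2 -1; 0 0 0 1.5 0 -2.2 -1; 0 0 0 3.5 0 -2.2 -1; 0 0 0 4.8 0 -2.2 -1; 0 0 0 4.8 0 -1 -1; 0 0 0 4.8 0 0.8 -1; 0 0 0 4.8 0 2.4 -1; 0 0 0 4.8 0 2.4 -1; 0 0 0 4.4 0 2.4 -1"

```text
time_s: 7.9
ee_pos: [0.6292, -0.0034, 0.2724]
eef_rot: [-1.571, -0.0, -0.294]
force: [-1.0, 0.3, 0.4]
grip_width: 0.0005
```

>>> send_rows:
  series: "0 0 0 -0.6 0 0 -1; 0 0 0 -1.1 0 0 -1; 0 0 0 -1.6 0 0 -1; 0 0 0 -2.1 0 0 -1; 0 0 0 -2.6 0 0 -1; 0 0 0 -3.1 0 0 -1; 0 0 0 -3.6 0 0 -1; 0 0 0 -4.1 0 0 -1; 0 0 0 -4.5 0 0 -1; 0 0 0 -4.8 0 0 -1"

```text
time_s: 8.73
ee_pos: [0.5826, 0.0097, 0.272]
eef_rot: [-1.571, 0.001, -0.296]
force: [3.6, -3.7, -1.8]
grip_width: 0.0009
```

```bash
python3 - <<'E'
from h import *
import cv2
st()
cv2.imwrite("pics/w5.png",camera("wrist")[:,:,::-1])
E
```

```text
feeder xy cm [-0.54  3.36] z 0.272 rpy [-1.571e+00  1.000e-03 -2.960e-01] F feeder [ 4.5 -2.5] -1.8 t 8.7333 w 0.0009174361687939521 q [-0.05  0.34  1.32 -0.    1.49  0.25]
```

View pics/w5.png

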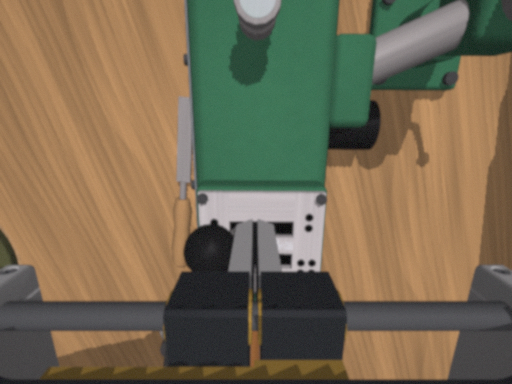

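>>> send_rows:
  series: "0 0 0 -0.15 0 0 -1; 0 0 0 -0.3 0 0 -1; 0 0 0 -0.4 0 0 -1; 0 0 0 -0.5 0 0 -1; 0 0 0 -0.6 0 0 -1; 0 0 0 -0.65 0 0 -1; 0 0 0 -0.7 0 0 -1; 0 0 0 -0.75 0 0 -1; 0 0 0 -0.8 0 0 -1; 0 0 0 -0.8 0 0 -1"

```text
time_s: 9.62
ee_pos: [0.5756, 0.0122, 0.2725]
eef_rot: [-1.571, -0.0, -0.296]
force: [3.2, -2.0, -3.0]
grip_width: 0.0003
```

>>> send_rows:
  series: "0 0 0 -0.05 0 0 -1; 0 0 0 -0.1 0 0 -1; 0 0 0 -0.15 0 0 -1; 0 0 0 -0.2 0 0 -1; 0 0 0 -0.25 0 0 -1; 0 0 0 -0.25 0 0 -1; 0 0 0 -0.25 0 0 -1; 0 0 0 -0.25 0 0 -1; 0 0 0 -0.25 0 0 -1; 0 0 0 -0.25 0 0 -1"

```text
time_s: 10.45
ee_pos: [0.5732, 0.0129, 0.2725]
eef_rot: [-1.571, 0.0, -0.296]
force: [2.3, -1.8, -3.5]
grip_width: 0.0004
```

```bash
python3 -c "
from h import *
st()"
```

```text
feeder xy cm [-1.53  3.39] z 0.2725 rpy [-1.571  0.    -0.296] F feeder [ 2.7 -1.1] -3.5 t 10.45 w 0.00038125496093600463 q [-0.04  0.31  1.35 -0.    1.48  0.25]
```

Still free-moving; creep on until the force climbs.

>>> send_rows:
  series: "0 0 0 -0.04 0 0 -1; 0 0 0 -0.08 0 0 -1; 0 0 0 -0.12 0 0 -1; 0 0 0 -0.16 0 0 -1; 0 0 0 -0.2 0 0 -1; 0 0 0 -0.2 0 0 -1; 0 0 0 -0.2 0 0 -1; 0 0 0 -0.2 0 0 -1; 0 0 0 -0.2 0 0 -1; 0 0 0 -0.2 0 0 -1"

```text
time_s: 11.28
ee_pos: [0.5716, 0.0133, 0.2723]
eef_rot: [-1.571, -0.001, -0.296]
force: [6.8, -3.0, -6.8]
grip_width: 0.0004
```

```bash
python3 -c "
from h import *
st()"
```

```text
feeder xy cm [-1.7   3.38] z 0.2723 rpy [-1.571e+00 -1.000e-03 -2.960e-01] F feeder [ 7.4 -0.9] -6.8 t 11.2833 w 0.00039721287822002966 q [-0.04  0.31  1.36 -0.    1.48  0.26]
```

>>> send_rows:
  series: "0 0 0 -0.03 0 0 -1; 0 0 0 -0.06 0 0 -1; 0 0 0 -0.1 0 0 -1; 0 0 0 -0.1 0 0 -1; 0 0 0 -0.1 0 0 -1; 0 0 0 -0.1 0 0 -1; 0 0 0 -0.1 0 0 -1; 0 0 0 -0.1 0 0 -1; 0 0 0 -0.1 0 0 -1; 0 0 0 -0.1 0 0 -1"

```text
time_s: 12.12
ee_pos: [0.5708, 0.0135, 0.2722]
eef_rot: [-1.571, -0.001, -0.296]
force: [9.3, -3.4, -6.2]
grip_width: 0.0008
```

```bash
python3 -c "
from h import *
st()"
```

```text
feeder xy cm [-1.78  3.37] z 0.2722 rpy [-1.571e+00 -1.000e-03 -2.960e-01] F feeder [ 9.9 -0.6] -6.2 t 12.1167 w 0.0008398197312289497 q [-0.04  0.31  1.36 -0.    1.48  0.26]
```

>>> send_rows:
  series: "0 0 0 0.5 0 0 -1; 0 0 0 1.5 0 0 -1; 0 0 0 3 0 0 -1; 0 0 0 4 -2 0 -1; 0 0 0 4 -5 0 -1; 0 0 0 4 -8.5 0 -1; 0 0 0 4 -11 0 -1; 0 0 0 4 -12 -3 -1; 0 0 0 4 -12 -7 -1; 0 0 0 4 -12 -11 -1"

```text
time_s: 12.95
ee_pos: [0.576, -0.1035, 0.3934]
eef_rot: [-1.57, -0.001, -0.293]
force: [-0.1, -0.6, -0.4]
grip_width: 0.0005
```

>>> send_rows:
  series: "0 0 0 0 0 -4 -1; 0 0 0 -1 0 -8 -1; 0 0 0 -2 0 -12 -1; 0 0 0 -3 0 -16 -1; 0 0 0 -4 0 -20 -1; 0 0 0 -5 0 -23 -1; 0 0 0 -6 0 -25 -1; 0 0 0 -6 0 -25 -1; 0 0 0 -6 0 -25 -1; 0 0 0 -6 0 -25 -1"

```text
time_s: 13.78
ee_pos: [0.4468, -0.3241, 0.3927]
eef_rot: [-1.57, -0.0, -0.295]
force: [0.3, -0.6, 0.0]
grip_width: 0.0007
```

```bash
python3 - <<'E'
from h import *
import cv2
st()
a=camera("top")[:,:,::-1]
A=cv2.resize(a[60:260,40:370],(800,485),interpolation=cv2.INTER_CUBIC)
cv2.imwrite("pics/t2.png",A)
E
```

```text
feeder xy cm [ -3.81 -32.53] z 0.3927 rpy [-1.57  -0.    -0.295] F feeder [ 0.5 -0.4] 0.0 t 13.7833 w 0.0007010405169850455 q [-0.69  0.24  1.17  0.    1.73 -0.4 ]
```

View pics/t2.png

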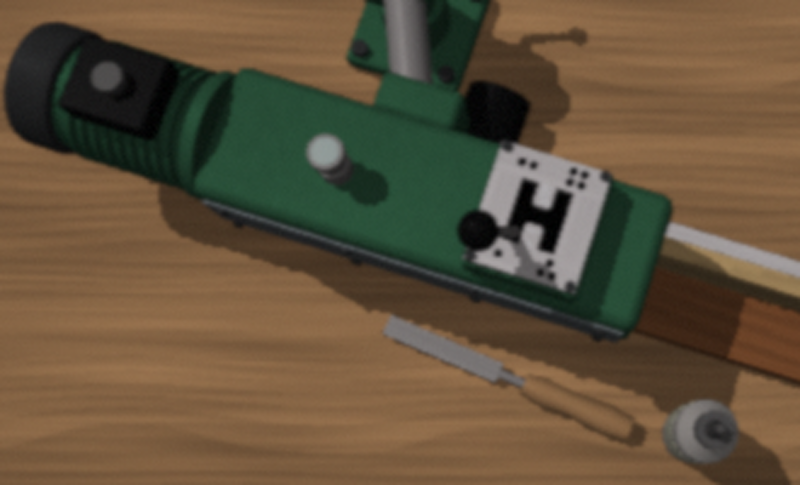

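```bash
python3 - <<'E'
from h import *
s=800/330
k=ray("top",40+478/s,60+230/s,.298);print(RF.T@(k[:2]-G)*100)
E
```

```text
[-4.19795455  3.4428948 ]
```

```bash
python3 -c "
from station import *
print(hand_in())"
```

```text
the job is handed in; nothing more can be done
None
```

The lever is in the one-dot slot (motor side, robot's end), and I've handed the job in. With closed fingers I pushed the knob back to neutral, across to the motor side, then towards the robot until it stopped. I then backed off and moved the arm clear.

- **Fully home:** the push force was about 3–5 N while the lever moved and rose to about 10 N at the end, so I took that as the stop. The fingers still crept 0.8 mm as the force rose over the last step, which I put down to them flexing.
- **Lever position:** the last top picture puts the knob about 42–43 mm towards the robot and 34 mm to the motor side of the gate's centre. That is about 0.29–0.30 rad fore and 0.24 rad sideways.
- **Measuring error:** the top and wrist cameras differ by about 2.5 mm on where the gate's centre is along the channel. The top camera alone gives 43 mm, which is fully home.
- **Other items:** the loupe, chisel and glue bottle look undisturbed in the last picture.
- **Force and time:** the wrist force readings stayed at about 12 N or less. The clock read 13.8 s at the last check, against the 53 s limit.

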